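# Draw the lid latch and hold the centrifuge lid open

## Task

Open the small centrifuge so that a colleague can take the blood tubes out of it: draw the red ball knob of the lid latch fully aside against its spring, and with the latch drawn swing the lid up off its catch stud to about 40 degrees. The lid has no stay, so do not let it drop, and finish while still holding it there, steady. Leave the tube rack, the bottle and the paper roll beside the centrifuge where they stand.

Things in the scene. Friction and masses are not known exactly. Their poses are not given: they have to be found in the camera images.
- centrifuge: Small white eight-tube clinical centrifuge, fixed to the bench, 300 deep (x) by 250 wide (y), white flat lid on top with a round clear window; lid top 155 above the bench when shut. Origin under its middle at bench height; its +x points to the back (hinge side), its -x to the front (sloping control panel, latch side), +y to the left of someone standing at the front, z up.
- knob (a point): Centre of the latch's red ball knob, 25 mm in diameter, on a 10 mm thick upright stem, the one red ball on the lid near its front edge. With the lid shut and the latch at rest it is at (-108, 0, 195) mm in the centrifuge's frame, 40 mm above the lid's top; rails and a spring barrel (48 to 65 mm to the +y side) beside it stand up to 12 mm above the lid. The ball may turn between gripping fingers as the lid swings.
- hinge (a point): Middle of the lid's hinge line at the back of the lid, at (135, 0, 140) mm in the centrifuge's frame; the line runs along the centrifuge's y. With the lid shut the knob is 243 mm in front of it and 55 mm above it; the knob moves round this line with the lid.
- latch (a joint): Latch slide on the lid, in m: 0 at rest, under the ball-headed catch stud on the centrifuge's deck (the lid cannot open, only rattle under 0.01 rad); grows as the knob is drawn to the centrifuge's +y, end of travel 0.014; the lid is free of the stud from about 0.012 up. Its spring pushes back with about 6 N at rest and 9 N at the end. The latch matters only until the lid has risen about 0.06 rad.
- lid (a joint): Lid angle in rad: 0 shut, grows as the front edge swings up, stop at 1.2. The lid with its latch weighs 0.38 to 0.56 kg and falls shut when let go; 2 to 4 N at the knob carries it.
- tube_rack: Loose orange rack with capped tubes, 116 by 62, 98 high, origin under its middle; stands beside the centrifuge. Bystander.
- bottle: Loose white bottle with blue cap, 68 in diameter, 149 high, origin under its middle. Bystander.
- towel_roll: Loose upright roll of blue paper towel, 112 in diameter, 202 high, origin under its middle. Bystander.

How it is judged:
On the way, in this order (a step that is already met when the one before it is completed fails the run):
1. the latch is drawn fully aside while the lid is still shut (value of joint latch above 0.0105 m and value of joint lid below 0.04 rad), for 0.1 s.
2. the lid is swung up off the stud (value of joint lid above 0.45 rad), for 0.1 s.
At the end, for the whole second after the job is handed in: The lid is held up by the gripper, 30 to 50 degrees open (0.52 to 0.87 rad) and steady (under 0.1 rad/s), the fingers still on it and nothing else propping it; rack, bottle and roll stand within 25 mm of where they were (value of joint lid between 0.52 and 0.87 rad and velocity of joint lid between -0.1 and 0.1 rad/s and contact force between the fingers and centrifuge above 0.5 N and contact force between each of tube_rack, bottle, towel_roll and centrifuge below 0.2 N and distance of each of tube_rack, bottle, towel_roll from where it was at the start of the episode below 0.025 m and angle between each of tube_rack, bottle, towel_roll's own z axis and vertical below 0.2 rad); the arm keeps its last pose, push and grip.
It fails at once if the lid is dropped (falls faster than 1.2 rad/s) (velocity of joint lid below -1.2 rad/s).
It fails at once if a bystander is pushed away or knocked over (distance of any of tube_rack, bottle, towel_roll from where it was at the start of the episode above 0.03 m or angle between any of tube_rack, bottle, towel_roll's own z axis and vertical above 0.3 rad).
It also fails if it takes over 42 s, if anything falls off the work surface, if the arm or the gripper's body presses on something with over 40 N, if the wrist force passes 120 N, or if a joint passes its speed limit or range.

## Robot

A 6-joint arm with a two-finger parallel gripper is mounted at the origin on the work surface. World frame = base frame: x ahead of the robot, y to its left, z up, the work surface at z = 0. Lengths are in m, angles in rad, forces in N, time in s.
With the tool pointing down it reaches from about 0.275 to 0.825 m from the base axis. Payload 4.9 kg.
Tool frame: the origin (TCP) lies midway between the tips of the shut fingers; the grasp point (between the pads) lies 19 mm behind it (grip_point_offset is the distance from the TCP to the grasp point, in m); z points along the fingers, y is the line along which they close (so a half turn about z gives the same grasp; the last joint's range is limited). The gripper opens to 85 mm and grips with 20 to 120 N. Pads are 22 mm wide; open, the fingers measure 114 mm over their backs; the gripper's body (76 mm by 85 mm) begins 54 mm behind the grasp point. The pads swing forward as they close: fully open they stand 13 mm farther back than shut.
Start: joints at [1.022, 0.326, -0.193, 1.052, 0, 1.437], TCP at [0.222, 0.503, 0.231] pointing down, gripper open.
Joint ranges: [-2.65, 2.65], [-0.97, 1.79], [-1.3, 1.35], [-1.93, 2.1], [-1.47, 1.37], [-3.14, 3.14]. Speed limits (rad/s): [2.57, 2.57, 3.14, 3.14, 3.14, 3.14].

## Interface

Orientations are given as a rotation vector (axis times angle).
In Python, from cell import * gives the robot as it stands. Calls block until the motion is done:
- movep(position, orientation): joint-space move of the TCP to a pose.
- move_l(position, velocity=0.15, rot=None, until_force=None): straight line of the TCP; rot=None keeps the orientation; velocity is the mean speed in m/s. With until_force (N) it stops when the force on the tool has changed by that much, and returns True; else False.
- set_joints(angles): joint-space move.
- let_go() and grab(newtons=None): open the fingers fully, or close them until they stop; newtons is the grip in N (None keeps the last).
- sleep(seconds).
- ik(position, orientation): joint angles nearest the present ones, or None.
- get_state(): the state.
- grab_frame(name): name is "side" or "top"; returns a dict with "img" (420x560x3 uint8, red, green, blue), "fx", "fy", "cx", "cy" (pixels), "cam_to_world" (4x4, takes a point from camera to world coordinates). Camera axes: x right, y down, z forward; pixel columns grow to the right and rows downward; lengths in m; the calibration is good to about 2 mm. A picture is of the moment at which its call begins. There is no depth.
A pose or a line that the arm cannot do raises MotionError and nothing moves.
- sign_off(): hands the job in; it is judged then, once.
Trained networks look in the newest picture that a camera, given by its name, has taken for a name from the list of things; names that differ only in an ending like _2 or _b are one class to them, and where a whole thing is asked for, a point or a joint stands for the part that bears it (a point fixed in the world has none). Each returns a list of dicts, best first, with "score" (0 to 1); they miss things now and then, are a little off and sometimes report something else, mostly with a low value. They report only what shows in the picture. A call takes as long as a camera call.
- spot_in(camera, name): "centre" ([column, row] in pixels, amid what is visible of it).
- silhouettes(camera, name): "mask" (420x560 bool, what is visible of it) and "centre" ([column, row] in pixels, amid what is visible of it).
- tip_of(camera, name): "centre" ([column, row] in pixels: a listed point, or the origin of a listed thing).
The state is a dict: "clock": time; "q": joint angles; "joint_velocities": joint speeds; "tau": joint torques, N m; "position": TCP position; "eef_rot": TCP orientation; "contact_force": force on the tool from outside, world axes, zero at the start; "wrist_torque": the same for the moment, N m; "finger_gap": opening from 0.0 (shut) to 1.0 (fully open); "grasp_force": force on a finger pad.
Only numpy, scipy, OpenCV 4.12 (cv2) and the standard library are available. Lean on these libraries where they do the work, as an engineer would, in place of code of your own. Each camera call takes 0.05 s, during which the arm holds its last target. There are 200 camera calls.

## Working session

There is one attempt and no reset: what is moved stays moved. The work goes in short steps, each a Python script; the robot and the scene stay as the last script left them, time stands still between calls to the robot, and variables do not carry over. Pictures are saved under pics/ and viewed, at most 10 in all, crops included, and the job is handed in when it is done.

```bash
mkdir -p pics; ls
python3 - <<'E'
from cell import *
import cv2,numpy as np
fs={}
for c in("side","top"):
    f=grab_frame(c);fs[c]=f
    cv2.imwrite(f"pics/{c}0.png",f["img"][:,:,::-1])
    print(c,f["fx"],f["cx"],f["cy"],np.round(f["cam_to_world"],3).tolist())
    for n in("knob","hinge","centrifuge","tube_rack","bottle","towel_roll"):
        print(n,[(np.round(d["centre"],1).tolist(),round(d["score"],2)) for d in tip_of(c,n)[:3]])
    print('spot knob',[(np.round(d["centre"],1).tolist(),round(d["score"],2)) for d in spot_in(c,"knob")[:3]])
s=get_state();print(s["clock"],s["eef_rot"],s["finger_gap"])
E
```

```text
pics
side 444.7819918894226 274.59895291439534 209.84964753702326 [[0.936, -0.251, 0.246, 0.264], [-0.351, -0.687, 0.636, -0.72], [0.009, -0.682, -0.731, 0.999], [0.0, 0.0, 0.0, 1.0]]
knob [([246.6, 175.9], 0.59)]
hinge []
centrifuge [([275.3, 205.2], 0.73)]
tube_rack [([220.1, 178.5], 0.83)]
bottle [([283.1, 286.3], 0.79)]
towel_roll [([317.5, 257.9], 0.61)]
spot knob [([245.1, 181.3], 0.69)]
top 494.89879625962027 280.7843743378163 214.3547045067955 [[-0.02, -0.997, 0.081, 0.463], [-1.0, 0.018, -0.015, 0.033], [0.013, -0.081, -0.997, 1.325], [0.0, 0.0, 0.0, 1.0]]
knob [([232.9, 236.8], 0.59)]
hinge [([204.0, 144.9], 0.98)]
centrifuge [([228.5, 201.7], 0.95), ([203.4, 143.5], 0.29)]
tube_rack [([152.8, 248.4], 0.76)]
bottle [([325.8, 233.5], 0.73)]
towel_roll [([309.8, 187.3], 0.6)]
spot knob [([232.3, 239.5], 0.68)]
0.8 [-6.46898393e-01 -3.07426436e+00 -3.26045824e-05] 1.0011647930442056
```

View pics/side0.png

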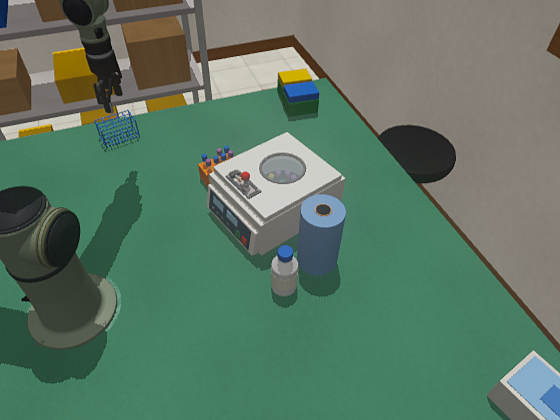

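View pics/top0.png

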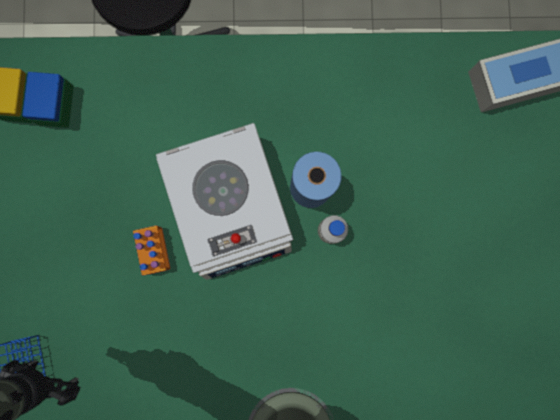

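The side view shows the red knob near (245,177). In the top view it is near (236,239), with the lid's back corners near (157,155) and (256,125). The bottle and roll stand on the -y side and the rack on the +y side. Next I'll triangulate the knob and get the yaw from the lid.

```bash
cat > h.py <<'E'
from cell import *
import cv2,numpy as np
from scipy.optimize import least_squares
from scipy.spatial.transform import Rotation as R
def proj(f,p):
    T=np.linalg.inv(f["cam_to_world"]);c=T[:3,:3]@p+T[:3,3]
    return np.array([f["fx"]*c[0]/c[2]+f["cx"],f["fy"]*c[1]/c[2]+f["cy"]])
def red(f,guess,r=14):
    i=f["img"].astype(int);m=((i[...,0]>110)&(i[...,1]<75)&(i[...,2]<75)).astype(np.uint8)
    n,l,s,c=cv2.connectedComponentsWithStats(m)
    k=min((k for k in range(1,n) if s[k,4]>8),key=lambda k:np.hypot(*(c[k]-guess)))
    return c[k],s[k]
def onplane(f,px,z):
    d=f["cam_to_world"][:3,:3]@[(px[0]-f["cx"])/f["fx"],(px[1]-f["cy"])/f["fy"],1];o=f["cam_to_world"][:3,3]
    return o+d*(z-o[2])/d[2]
E
python3 - <<'E'
from h import *
fs={c:grab_frame(c) for c in("side","top")}
obs={}
for c,g in(("side",(245,177)),("top",(235.5,239))):
    p,s=red(fs[c],g);print(c,p,s);obs[c]=p
r=least_squares(lambda p:np.r_[proj(fs["side"],p)-obs["side"],proj(fs["top"],p)-obs["top"]],[.5,.1,.195])
k=r.x;print("knob",k,r.fun,onplane(fs["top"],obs["top"],.195))
# white lid in the top view
grab_frame("top");m=max(silhouettes("top","centrifuge"),key=lambda d:d["score"])["mask"]
g=fs["top"]["img"].min(2);w=((g>185)&m).astype(np.uint8)
w=cv2.morphologyEx(w,cv2.MORPH_CLOSE,np.ones((9,9)))
cs,_=cv2.findContours(w,0,2);c=max(cs,key=cv2.contourArea)
b=cv2.boxPoints(cv2.minAreaRect(c));print(b)
P=np.array([onplane(fs["top"],q,.155)[:2] for q in b]);print(P,[np.linalg.norm(P[i]-P[i-1]) for i in range(4)])
for i in range(4):
    d=P[i]-P[i-1];print(np.degrees(np.arctan2(d[1],d[0])))
h=onplane(fs["top"],(204,144.9),.14);d=h-k;print("yaw hinge",h,np.degrees(np.arctan2(d[1],d[0])),np.linalg.norm(d[:2]))
o=onplane(fs["top"],(228.5,201.7),0);print("orig",o)
E
```

```text
side [244.82608696 175.13043478] [241 172   9   7  46]
top [234.97402597 237.81818182] [231 233   9  11  77]
knob [0.50312542 0.12177125 0.19750105] [ 0.00650371 -0.00047309 -0.00135859  0.00542024] [0.50322676 0.12196397 0.195     ]
[[212.  263. ]
 [215.6 261.8]
 [217.6 267.8]
 [214.  269. ]]
[[0.44655798 0.17970892]
 [0.44919783 0.17124252]
 [0.43508141 0.16667999]
 [0.43244814 0.17513988]] [np.float64(0.014831175514447277), np.float64(0.008868410923805496), np.float64(0.014835428306114961), np.float64(0.008860247649547702)]
17.942934079756427
-72.68237066827056
-162.0887783797054
107.28956502243736
yaw hinge [0.73187149 0.19859366 0.14      ] 18.564183158380295 0.24130156481920514
orig [0.60755173 0.15345608 0.        ]
```

```bash
cat >> h.py <<'E'
YAW=np.radians(18.2);K=np.array([.503,.1218,.1955])
ex=np.array([np.cos(YAW),np.sin(YAW),0]);ey=np.array([-np.sin(YAW),np.cos(YAW),0]);ez=np.array([0,0,1.])
def rots(tilt=0):
    # tilt: tool z leans with the lid; returns both half-turn choices
    out=[]
    for s in(1,-1):
        z=-ez;y=s*ey;out.append((R.from_rotvec(-tilt*0*ey)*R.from_matrix(np.c_[np.cross(y,z),y,z])).as_rotvec())
    return out
E
python3 - <<'E'
from h import *
q0=np.array(get_state()["q"]);p=K+[0,0,.075]
best=[]
for r in rots():
    q=ik(p,r); q2=ik(K+.18*ez-.06*-ex,r)
    print(r,None if q is None else np.round(q,2),q2 is not None)
    if q is not None: best.append((np.abs(np.array(q)-q0).max(),r))
r=min(best,key=lambda t:t[0])[1];np.save("r.npy",r)
movep(p+[0,0,.03],r);f=grab_frame("side");cv2.imwrite("pics/side1.png",cv2.resize(f["img"][90:240,150:350,::-1],None,fx=4,fy=4,interpolation=2)[:600,:800])
f=grab_frame("top");cv2.imwrite("pics/top1.png",f["img"][:,:,::-1])
s=get_state();print(s["clock"],s["position"],s["contact_force"])
E
```

```text
[ 0.49686822 -3.10205196 -0.        ] [ 0.09  0.24 -0.21  1.12  0.   -0.22] True
[3.10205196 0.49686822 0.        ] [ 0.09  0.24 -0.21  1.12  0.    2.92] True
2.85 [0.50269246 0.12261811 0.30035924] [-0.35660066 -0.13129146 -0.09335653]
```

View pics/side1.png

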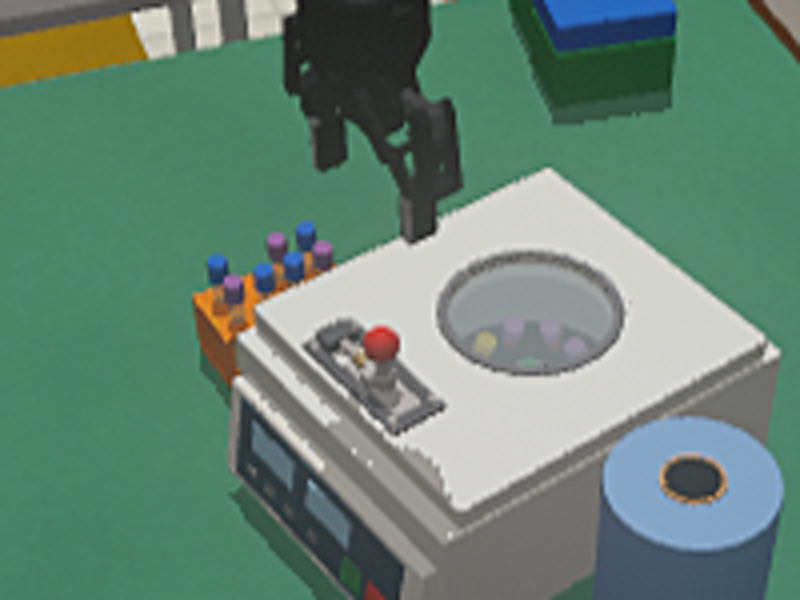

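The gripper is above the red ball, which sits at crop pixel (381,345). The fingers straddle it along the centrifuge's y. I'll descend with a force guard and grip.

Run:
```python
from h import *
hit=move_l(K+[0,0,-.0215],.08,until_force=6);s=get_state();print(hit,s["position"],s["contact_force"])
if not hit:
    f=grab_frame("side");a=f["img"][130:220,185:305,::-1]
    grab(50);sleep(.3);s=get_state();print(s["clock"],s["position"],s["contact_force"],s["finger_gap"],s["grasp_force"])
    f=grab_frame("side");b=f["img"][130:220,185:305,::-1]
    cv2.imwrite("pics/g.png",cv2.resize(np.hstack([a,b]),None,fx=3.3,fy=3.3,interpolation=2))
```

```text
False [0.50335282 0.12184693 0.17446332] [-0.11852018  0.13553852  0.40242027]
5.5417 [0.50295099 0.12210367 0.17422986] [-2.98561407  3.21845843  5.56947551] 0.2610254327006668 48.86119365692139
```

View pics/g.png

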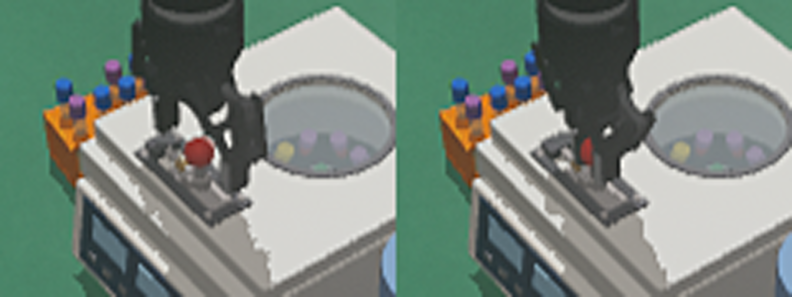

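The right-hand crop shows the ball between the fingers, but the gap is about 22 mm against a 25 mm ball, and the force on the tool is upward. The pads are probably sitting above the equator, so I'll regrip lower.

Run:
```python
from h import *
let_go();sleep(.2);s=get_state();print(s["contact_force"],s["finger_gap"])
print(move_l(K+[0,0,-.0255],.05,until_force=6))
grab(50);sleep(.3);s=get_state();print(s["clock"],s["position"],s["contact_force"],s["finger_gap"],s["grasp_force"])
print("ex,ey",np.dot(s["contact_force"],ex),np.dot(s["contact_force"],ey))
```

```text
[ 0.15999581 -0.32898415 -1.09756794] 1.0015371855207655
False
7.5833 [0.50298372 0.12213769 0.17023876] [-1.82131967  2.783555    4.75687708] 0.2620956776759068 48.87749433517456
ex,ey -0.8608013606289638 3.213161189752492
```

The gap is unchanged, so the reading simply isn't linear and the grip is square on the ball. Now I'll draw the latch.

Run:
```python
from h import *
s=get_state();p0=np.array(s["position"])
t=K+[0,0,-.0255]
def rep(n):
    s=get_state();F=np.array(s["contact_force"]);d=np.array(s["position"])-p0
    print(n,round(s["clock"],2),"dy %.4f dx %.4f dz %.4f"%(d@ey,d@ex,d[2]),np.round([F@ex,F@ey,F[2]],1),round(s["finger_gap"],3))
rep(0)
for a in(.008,.012,.014,.0155):
    h=move_l(t+ey*a,.03,until_force=18);sleep(.15);rep((a,h))
    if h:break
f=grab_frame("side");cv2.imwrite("pics/d.png",cv2.resize(f["img"][110:230,165:325,::-1],None,fx=5,fy=5,interpolation=2))
```

```text
0 7.58 dy 0.0000 dx 0.0000 dz 0.0000 [-0.9  3.2  4.8] 0.262
(0.008, False) 8.15 dy 0.0050 dx 0.0001 dz 0.0000 [-1.2 -8.4  3.7] 0.261
(0.012, False) 8.58 dy 0.0087 dx 0.0001 dz 0.0000 [-1.6 -7.9  3.9] 0.264
(0.014, False) 8.98 dy 0.0106 dx 0.0002 dz 0.0000 [-1.4 -8.2  4.3] 0.26
(0.0155, False) 9.38 dy 0.0120 dx 0.0002 dz 0.0000 [-1.9 -7.9  3.4] 0.265
```

View pics/d.png

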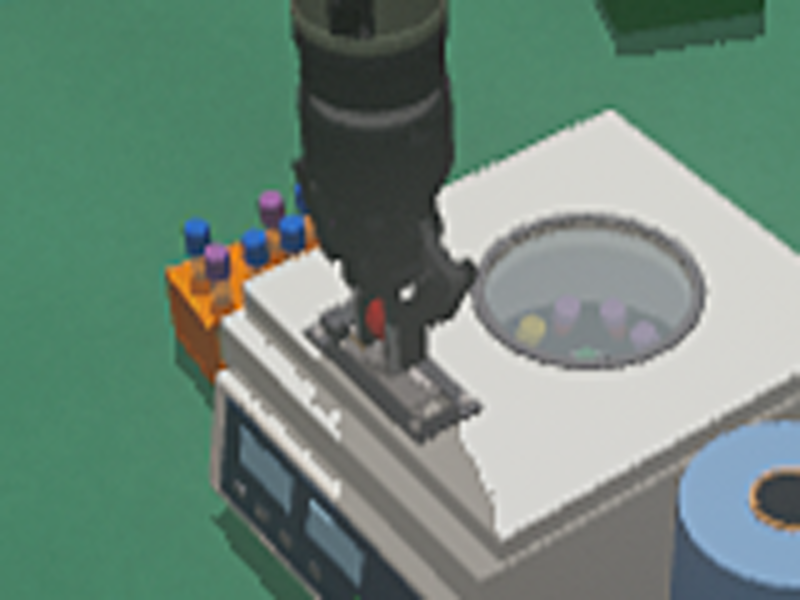

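The ball has moved left with the slide, about 12 mm, and the end stop hasn't been felt yet. I'll go on until the stop is felt.

Run:
```python
from h import *
t=K+[0,0,-.0255]
y0=np.array(get_state()["position"])@ey
for a in np.arange(.017,.0275,.0015):
    h=move_l(t+ey*a,.03);sleep(.15)
    s=get_state();F=np.array(s["contact_force"]);fy=F@ey
    print(round(a,4),"dy %.4f"%(np.array(s["position"])@ey-y0),np.round([F@ex,fy,F[2]],1),round(s["finger_gap"],3),round(s["clock"],2))
    if fy<-16:break
open("a.txt","w").write(str(a))
```

```text
0.017 dy 0.0014 [-0.8 -7.7  3.5] 0.264 9.83
0.0185 dy 0.0023 [ -0.4 -10.4   3. ] 0.264 10.23
0.02 dy 0.0024 [ -1.5 -14.2   3.1] 0.265 10.63
0.0215 dy 0.0025 [ -1.8 -19.7   2. ] 0.266 11.03
```

End stop reached (force rising sharply). With the latch held there, I'll lift along the arc about the hinge.

```bash
cat >> h.py <<'E'
def arc(th):  # displacement of the knob from shut at lid angle th
    u,w=-.243,.055
    return ex*(u*np.cos(th)+w*np.sin(th)-u)+ez*(-u*np.sin(th)+w*np.cos(th)-w)
def go(ths,a=.02,v=.05,lim=30):
    t=K+[0,0,-.0255]+ey*a
    for th in ths:
        move_l(t+arc(th),v);s=get_state();F=np.array(s["contact_force"])
        d=np.array(s["position"])-(K+[0,0,-.0255])
        print("%.2f t=%.2f dx %.4f(%.4f) dz %.4f(%.4f) dy %.4f"%(th,s["clock"],d@ex,arc(th)@ex,d[2],arc(th)[2],d@ey),np.round([F@ex,F@ey,F[2]],1),round(s["finger_gap"],3),round(s["grasp_force"],1))
        if np.linalg.norm(F)>lim: print("STOP");break
E
python3 - <<'E'
from h import *
t=K+[0,0,-.0255];r=np.load("r.npy")
print([ik(t+ey*.02+arc(x),r) is not None for x in(.2,.4,.6,.7)])
grab(70)
go([0,.03,.06,.1,.15,.2])
f=grab_frame("side");cv2.imwrite("pics/l.png",cv2.resize(f["img"][80:230,150:350,::-1],None,fx=4,fy=4,interpolation=2))
E
```

```text
[True, True, True, True]
0.00 t=11.50 dx 0.0004(0.0000) dz 0.0003(0.0000) dy 0.0147 [ -1.3 -14.8   2.9] 0.255 68.2
0.03 t=11.80 dx 0.0018(0.0018) dz 0.0068(0.0073) dy 0.0147 [  0.8 -16.1  -4. ] 0.254 68.6
0.06 t=12.10 dx 0.0037(0.0037) dz 0.0139(0.0145) dy 0.0147 [  0.3 -15.3  -3.3] 0.254 68.6
0.10 t=12.45 dx 0.0065(0.0067) dz 0.0232(0.0240) dy 0.0146 [  0.5 -15.1  -4.5] 0.257 68.6
0.15 t=12.85 dx 0.0107(0.0109) dz 0.0349(0.0357) dy 0.0144 [  1.1 -14.1  -4.3] 0.257 68.6
0.20 t=13.25 dx 0.0153(0.0158) dz 0.0462(0.0472) dy 0.0145 [  0.5 -15.2  -5.3] 0.257 68.5
```

View pics/l.png

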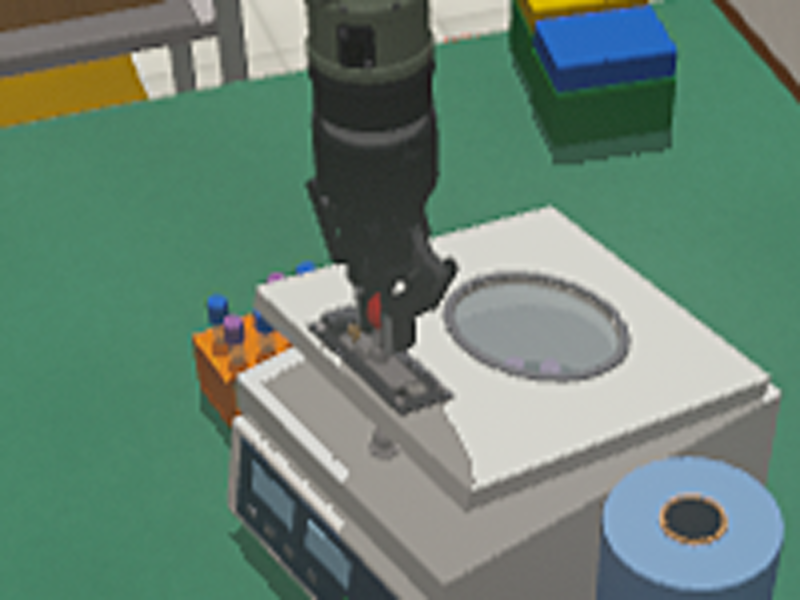

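The lid is free of the stud, which shows at (383,440), and it rises with the ball still held. I'll carry on to about 0.7 rad.

Run:
```python
from h import *
go([.27,.34,.41,.48,.55,.62,.7],a=.0195)
sleep(.5);go([.7],a=.0195)
f=grab_frame("side");cv2.imwrite("pics/e.png",cv2.resize(f["img"][80:230,150:350,::-1],None,fx=4,fy=4,interpolation=2))
```

```text
0.27 t=13.80 dx 0.0210(0.0235) dz 0.0615(0.0628) dy 0.0143 [ -6.  -14.6  -0.1] 0.26 68.4
0.34 t=14.30 dx 0.0308(0.0323) dz 0.0766(0.0779) dy 0.0141 [ -3.1 -14.6  -3.3] 0.254 68.8
0.41 t=14.80 dx 0.0437(0.0421) dz 0.0910(0.0923) dy 0.0140 [  6.2 -14.5  -8.7] 0.257 68.9
0.48 t=15.30 dx 0.0535(0.0529) dz 0.1044(0.1060) dy 0.0137 [  3.  -15.9  -7.8] 0.255 69.0
0.55 t=15.80 dx 0.0664(0.0646) dz 0.1166(0.1189) dy 0.0137 [  8.5 -15.7 -12.6] 0.254 69.7
0.62 t=16.30 dx 0.0767(0.0772) dz 0.1289(0.1310) dy 0.0135 [  0.9 -15.4  -6.6] 0.259 71.2
0.70 t=16.85 dx 0.0916(0.0926) dz 0.1420(0.1436) dy 0.0132 [ -2.  -16.7  -3.5] 0.258 71.1
0.70 t=17.60 dx 0.0915(0.0926) dz 0.1419(0.1436) dy 0.0131 [ -1.5 -16.6  -3.6] 0.254 71.1
```

View pics/e.png

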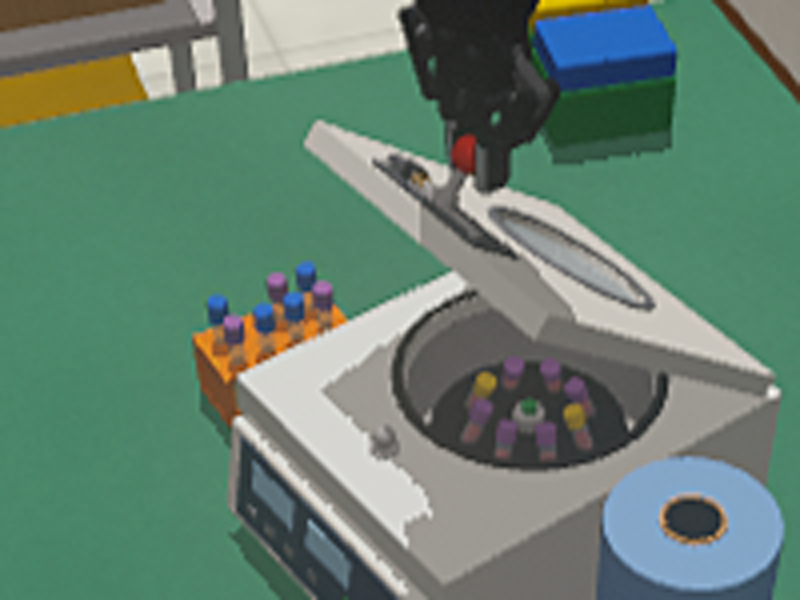

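The ball is still gripped at (467,153), and the lid is open about 0.69 rad, going by the TCP's arc. The tubes are exposed and the rack and roll are where they were. Handing in.

```bash
python3 -c "
from cell import *
print(sign_off())"
```

```text
the job is handed in; nothing more can be done
None
```

I drew the latch to its end stop, lifted the lid to about 40° and handed in with the gripper still holding the knob steady; nothing touched the rack, bottle or roll, and no verdict came back.

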